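# Gauge a glass stopper: go, no-go, then rack it

## Robot

A 6-joint arm with a two-finger parallel gripper is mounted at the origin on the work surface. World frame = base frame: x ahead of the robot, y to its left, z up, the work surface at z = 0. Lengths are in m, angles in degrees, forces in N, time in s.
With the tool pointing down it reaches from about 0.4 to 0.825 m from the base axis. Payload 7 kg.
Tool frame: the origin (TCP) lies midway between the tips of the shut fingers; the grasp point (between the pads) lies 19 mm behind it (r.hold_point_z is the distance from the TCP to the grasp point, in m); y points along the fingers, z is the direction in which the jaws open and shut, and the axes are right-handed (so a half turn about y gives the same grasp; the last joint's range is limited). The gripper opens to 88 mm and grips with 3 to 60 N. Pads are 19 mm wide; open, the fingers measure 130 mm over their backs; the gripper's body (78 mm by 193 mm) begins 47 mm behind the grasp point.
Start: joints at [86.007, 20.546, 0.682, 0, -70.136, -16.507], TCP at [0.236, 0.632, 0.227] pointing down, gripper open.
Joint ranges: [-176.03, 176.03], [-82.01, 121.73], [-58.28, 71.71], [-173.87, 95.51], [-174.79, -0.11], [-173.66, 173.66]. Speed limits (degrees/s): [136.94, 136.94, 172.46, 180, 180, 180].

## Interface

Orientations are given as [roll, pitch, yaw] about the fixed x, y, z axes, in that order (R = Rz(yaw) Ry(pitch) Rx(roll)).
In Python, from plant import r, imaging gives the robot as it stands.
- The arm moves only by the tool drive_tool, never from a script. Its argument "deltas" is a list of rows, each a list of 6 numbers: the shift along the world's x, y, z in cm, then the turn, a rotation vector about the world's x, y, z in rad. In form: [[tx, ty, tz, rx, ry, rz], ...]. A call has exactly 8 rows; each row is the pose to reach, as a shift and turn from the pose commanded when the call began; what a row does not reach only later rows make up. A row lasts 1/12 s, in which the tool goes at most 41.7 mm and 7.16 degrees, less where a joint would pass 70% of its speed; a pose out of reach is approached as far as the arm can. A call with a gripper value outside its range is refused whole. "claw" is the opening, from 0 (shut) to 1 (fully open), set as the call begins (left out, the last holds). The fingers move at their own pace and stop on an object; "squeeze" is the grip in N (left out, the last holds). Time passes only in rows, so rows that repeat a pose let the fingers close, or fill a call up. It gives the time, the measured TCP pose, the force and the opening at its end, in the units of the state.
- r.get_state(): the state, without advancing time (a new reading comes with each control period).
- imaging.capture(name): name is "side" or "top"; returns the picture (480x640x3 uint8, red, green, blue); there is no depth.
- imaging.get_calibration(name): a dict with "mtx" (3x3 intrinsics, pixels), "R" (3x3) and "t" (3): a world point X has camera coordinates R X + t. Camera axes: x right, y down, z forward; pixel columns grow to the right and rows downward; lengths in m; the calibration is good to about 2 mm. A picture is of the moment at which its call begins. get_calibration takes no time and is no camera call.
- r.close_job(): hands the job in, once; it reports no verdict.
Trained networks look in the newest picture that a camera, given by its name, has taken for a name from the list of things; names that differ only in an ending like _2 or _b are one class to them, and where a whole thing is asked for, a point or a joint stands for the part that bears it (a point fixed in the world has none). Each returns a list of dicts, best first, with "score" (0 to 1); they miss things now and then, are a little off and sometimes report something else, mostly with a low value. They report only what shows in the picture. A call takes as long as a camera call. They do not tell look-alikes from the thing itself.
- imaging.search_frame(camera, label): "bbox" ([left, top, right, bottom] in pixels, round what is visible of it).
- imaging.outline_of(camera, label): "region" (480x640 bool, what is visible of it) and "bbox" ([left, top, right, bottom] in pixels, round what is visible of it).
- imaging.landmark_of(camera, label): "position" ([column, row] in pixels: a listed point, or the origin of a listed thing).
The state is a dict: "time_s": time; "joints": joint angles; "qd": joint speeds; "joint_torque": joint torques, N m; "tcp_pos": TCP position; "eef_rot": TCP orientation; "contact_force": force on the tool from outside, world axes, zero at the start; "moment": the same for the moment, N m; "gripper_width": finger opening in m.
Only numpy, scipy, OpenCV 4.12 (cv2) and the standard library are available. Lean on these libraries where they do the work, as an engineer would, in place of code of your own. Each camera call takes 0.05 s, during which the arm holds its last target.

## Task

Check the white glass stopper that stands alone in the square wooden stand: holding it upright, push its shank in from the open end through the wider front gap of the steel gauge, go on until the narrower gap behind stops it, and keep it pressed there with about 5 N for a second. Then lift it out and stand it upright, fully down, in the empty hole of the two-hole wooden rack and let go. Glass chips: never load it against the gauge with more than 15 N, and leave everything else on the bench where it is.

Things in the scene. Friction and masses are not known exactly. Their poses are not given: they have to be found in the camera images.
- stopper: the white glass stopper to check, 65 g. Upright: round shank 20 mm in diameter and 40 mm long below, and on it a flat thumb-piece 40 mm tall (40 to 80 mm above the foot), 26 mm wide along its x axis and 14 mm thick along its y axis (grip it across the 14 mm). Origin: centre of the foot; z up. It starts standing in the hole of the stand, turned anyhow; the half turn makes no difference
- stopper_foot (a point): centre of the foot (lower end) of the stopper's shank, the same point as its origin
- stand: square wooden block 70 x 70 x 35 mm with one hole 25 mm wide and 25 mm deep in the middle of its top, fixed. Origin: centre of its underside
- gauge: steel gap gauge fixed on the bench, x from -65 to +82 mm, 90 mm wide. Origin on the bench; x is the way to push, y across, z up. Two rails 16 mm high, inner faces at y = -31 and +31 mm, bench bare between them, open at the -x end. Two pairs of rigid square-edged jaws, 36 mm high, 20 mm long in x, stand across it. While pushing keep the foot 0 to 20 mm above the bench
- go_gap (a point): middle of the front (go) gap at the jaws' top edge, 36 mm above the bench; on the gauge at x = -25, y = 0. The gap is 21.5 mm wide; its jaws reach from x = -35 to -15 mm
- nogo_zone (a point): middle of the stretch where the rear (no-go) jaws may begin, 36 mm above the bench; on the gauge at x = +32, y = 0. Their gap is 16 mm wide, centred on y = 0; they are clamped with their front face anywhere from x = +20 to +44 mm, a setting that is not known and must be felt for. A push on both jaws wedges: their forces add up to about 1.35 times the push. They stop the shank with its axis about 6 mm before that face
- rack: oblong wooden block 56 (x) x 140 (y) x 35 mm (z) with two holes, each 25 mm wide and 25 mm deep (hole floor 10 mm above the bench), at y = -35 and +35 mm, fixed. Origin: centre of its underside. The hole at -35 holds a checked stopper, the one at +35 is empty
- rack_hole1 (a point): centre of the mouth of the empty hole in the rack, 35 mm above the bench
- done_stopper: another stopper of the same shape, already checked, standing in the rack's other hole: leave it. Origin: centre of its foot
- jar: amber glass jar, 56 mm wide and 70 mm tall, bystander. Origin: centre of its underside
- tube_end: short green glass tube standing on end, 38 mm wide, 32 mm tall, bystander. Origin: centre of its underside
- paddle: spatula-like paddle 200 mm long lying flat, bystander
- calliper: steel calliper 150 mm long lying flat, bystander
- tweezers: steel tweezers 130 mm long lying flat, bystander
- brush: brush 160 mm long lying flat, bystander
Mind the look-alikes: they are no part of the job. There is more than one size of the rack; the one meant has the size given above. Leave any yellow look-alike of the stopper alone.

How it is judged:
By the outcome, as a careful person would: the job done as asked, in the order asked, and still so for the second after the job is handed in, with the robot touching nothing.
It also fails if it takes over 64 s, if anything falls off the work surface, if the arm or the gripper's body presses on something with over 40 N, if the wrist force passes 120 N, or if a joint passes its speed limit or range.

## Working session

There is one attempt and no reset: what is moved stays moved. The work goes in short steps, Python scripts to look and compute and a tool call to move; the robot and the scene stay as the last step left them, time stands still between calls to the robot, and variables do not carry over. Pictures are saved under pics/ and viewed, and the job is handed in when it is done.

Besides the shell and the picture viewer there is one more tool, called as name([rows], argument=value, ...), one row to a line, values as JSON. drive_tool: Moves the arm, as the interface text tells. Its arguments: {"type":"object","properties":{"deltas":{"type":"array"},"claw":{"type":"number"},"squeeze":{"type":"number"}},"required":["deltas"]}

```bash
ls; mkdir -p pics; python3 - <<'E'
from plant import r, imaging
import cv2
print(r.get_state(), r.hold_point_z)
for n in("side","top"):
    im=imaging.capture(n); cv2.imwrite(f"pics/{n}0.png",im[:,:,::-1])
    c=imaging.get_calibration(n); print(n,c)
E
```

```text
pics
{'time_s': 0.0, 'joints': array([ 8.60054762e+01,  2.05921147e+01,  6.32014391e-01, -2.17515391e-02,
       -7.01362603e+01, -1.65072459e+01]), 'qd': array([ 0.07708389, -0.11907312, -0.06298642,  0.00842914,  0.04550383,
       -0.00080162]), 'joint_torque': array([-1.50132011e-03, -5.82716990e+01,  2.93045533e+01,  6.99728429e+00,
        6.91508059e-03, -1.49643656e-04]), 'tcp_pos': array([0.23624797, 0.63175903, 0.22559653]), 'eef_rot': array([-8.99018006e+01,  7.77764811e-03,  1.59490829e+02]), 'contact_force': array([ 0.76930555, -0.0064584 , -0.19655442]), 'moment': array([-0.03134135,  0.03024107,  0.05130043]), 'gripper_width': 0.08795230712550811} 0.0188
side {'mtx': array([[520.92248245,   0.        , 317.27039983],
       [  0.        , 520.92248245, 238.7850858 ],
       [  0.        ,   0.        ,   1.        ]]), 'R': array([[ 0.80597287, -0.59178025,  0.01427788],
       [-0.39297157, -0.55293313, -0.73473689],
       [ 0.44269749,  0.5865672 , -0.67820192]]), 't': array([-0.46817678,  0.27032902,  0.6757779 ])}
top {'mtx': array([[536.24451373,   0.        , 311.93065254],
       [  0.        , 536.24451373, 242.77074891],
       [  0.        ,   0.        ,   1.        ]]), 'R': array([[ 0.01601101, -0.99958104, -0.02411219],
       [-0.98388201, -0.01145488, -0.17845162],
       [ 0.17810065,  0.02658074, -0.9836532 ]]), 't': array([6.74017927e-04, 5.58006779e-01, 9.38406769e-01])}
```

View pics/side0.png

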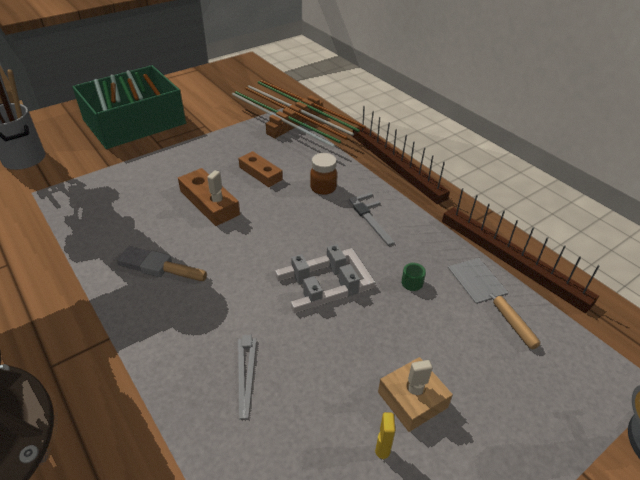

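View pics/top0.png

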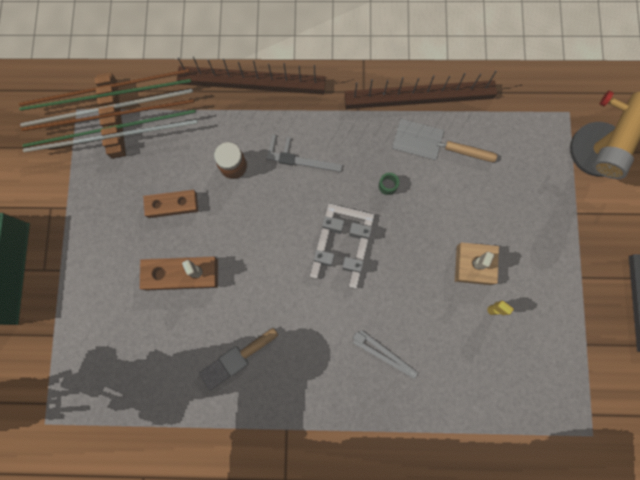

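```bash
cat > h.py <<'E'
from plant import r, imaging
import numpy as np, cv2
C={n:imaging.get_calibration(n) for n in("side","top")}
def proj(n,X):
    c=C[n]; X=np.atleast_2d(X); p=(X@c["R"].T+c["t"])@c["mtx"].T; return p[:,:2]/p[:,2:]
def ray(n,px):
    c=C[n]; d=c["R"].T@np.linalg.inv(c["mtx"])@np.array([px[0],px[1],1.]); return -c["R"].T@c["t"], d
def onz(n,px,z):
    o,d=ray(n,px); return o+d*(z-o[2])/d[2]
E
python3 - <<'E'
from h import *
zs=dict(stopper=.01,stopper_foot=.01,stand=0,gauge=0,go_gap=.036,nogo_zone=.036,rack=0,rack_hole1=.035,done_stopper=.01)
for n in("side","top"):
    imaging.capture(n)
    for l,z in zs.items():
        for d in imaging.landmark_of(n,l)[:4]:
            print(n,l,round(d["score"],2),np.round(d["position"],1),np.round(onz(n,d["position"],z)*1000,1))
for n in("side","top"):
    im=imaging.capture(n)
    for k,(x,y) in dict(gauge=(None,None)).items(): pass
E
```

```text
side stopper 0.88 [412.3 396.2] [ 527.4 -297.1   10. ]
side stopper 0.68 [383.4 452.8] [ 440.7 -334.    10. ]
side stopper_foot 0.65 [417.1 396.4] [ 532.6 -301.3   10. ]
side stand 0.91 [415.7 396.9] [ 535.7 -297.3    0. ]
side gauge 0.77 [320.9 283.3] [555.9 -44.6   0. ]
side go_gap 0.97 [309.4 274.5] [532.  -43.8  36. ]
side go_gap 0.65 [334.  267.2] [575.4 -54.1  36. ]
side nogo_zone 0.64 [334.1 265.4] [578.1 -50.9  36. ]
side nogo_zone 0.38 [217.9 207.4] [492.6 198.4  36. ]
side rack 0.68 [206.2 203.5] [497.  264.4   0. ]
side rack 0.64 [261.  170.7] [647.1 297.7   0. ]
side rack_hole1 0.81 [249.5 159.3] [624.7 303.8  35. ]
side rack_hole1 0.74 [199.5 180.2] [504.3 297.5  35. ]
side done_stopper 0.58 [221.4 204.1] [515.9 233.5  10. ]
top stopper 0.83 [474.1 266.3] [ 523.6 -297.9   10. ]
top stopper 0.74 [489.2 309.7] [ 442.4 -322.8   10. ]
top stopper 0.26 [341.5 248.3] [555.1 -47.3  10. ]
top stopper_foot 0.77 [475.5 266.3] [ 523.6 -300.6   10. ]
top stopper_foot 0.69 [492.2 307.5] [ 446.6 -328.5   10. ]
top stopper_foot 0.36 [440.7 147. ] [ 760.1 -241.4   10. ]
top stand 0.66 [471.8 261.1] [ 535.  -296.7    0. ]
top gauge 0.73 [340.2 253.6] [546.4 -45.1   0. ]
top gauge 0.73 [388.2 184.9] [ 684.7 -138.7    0. ]
top gauge 0.6 [197.6 270. ] [511.  229.7   0. ]
top go_gap 0.98 [336.9 260. ] [528.5 -38.1  36. ]
top nogo_zone 0.62 [344.6 229.5] [586.5 -52.1  36. ]
top nogo_zone 0.6 [440.3 148.3] [ 747.8 -234.9   36. ]
top rack 0.8 [183.1 274.6] [501.7 257.4   0. ]
top rack 0.61 [170.9 207.3] [635.  289.5   0. ]
top rack 0.4 [195.8 272.3] [506.5 233.    0. ]
top rack_hole1 0.9 [156.7 202.7] [635.1 306.9  35. ]
top rack_hole1 0.66 [158.7 272. ] [501.9 294.1  35. ]
top done_stopper 0.51 [197.4 270.7] [508.4 227.6  10. ]
```

```bash
python3 - <<'E'
import cv2,numpy as np
t=cv2.imread("pics/top0.png"); s=cv2.imread("pics/side0.png")
def cr(im,x,y,w,h,k): return cv2.resize(im[y:y+h,x:x+w],None,fx=k,fy=k,interpolation=cv2.INTER_CUBIC)
cv2.imwrite("pics/c1.png",cr(t,300,195,90,100,6)); cv2.imwrite("pics/c2.png",cr(s,265,235,125,85,6))
a=cr(t,440,230,90,100,5); b=cr(s,365,345,100,125,4)
cv2.imwrite("pics/c3.png",a);cv2.imwrite("pics/c4.png",b)
E
```

```text
(no output)
```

View pics/c1.png

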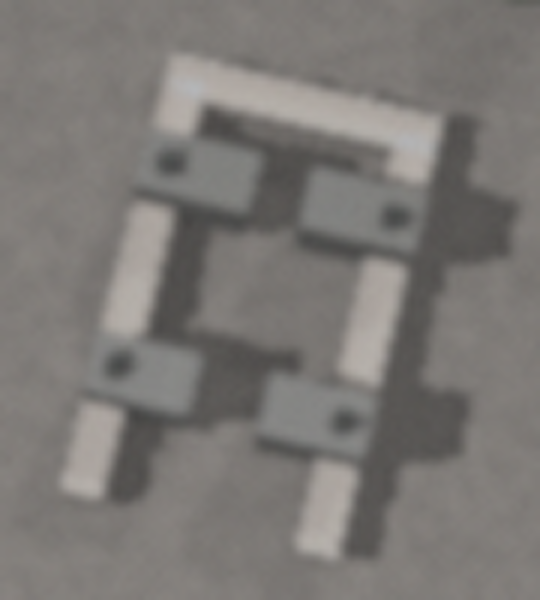

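View pics/c2.png

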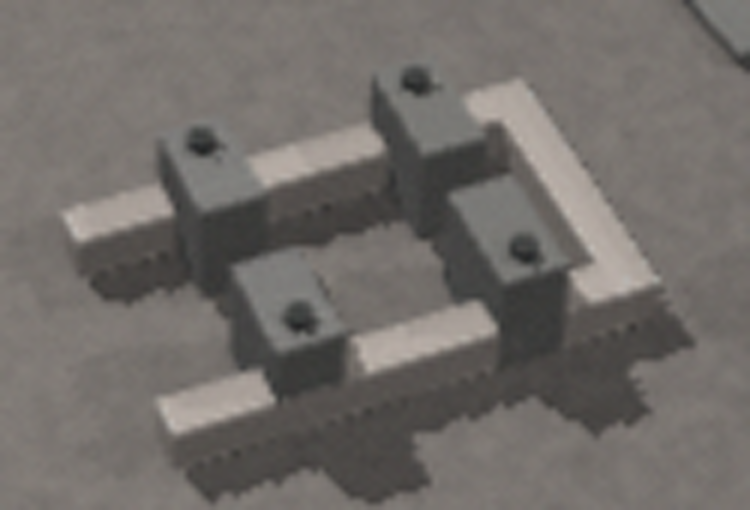

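View pics/c3.png

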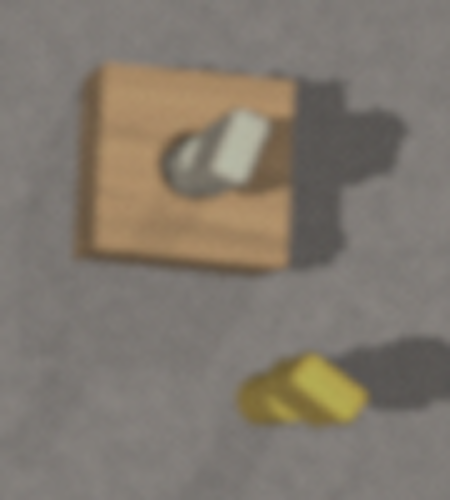

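View pics/c4.png

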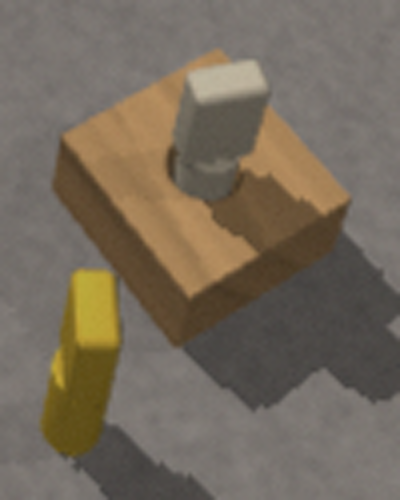

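```bash
cat > fit.py <<'E'
from h import *
from scipy.optimize import minimize
def grad(n,f):
    g=cv2.imread(f).astype(np.float32)
    gx=[cv2.Sobel(cv2.GaussianBlur(g[:,:,k],(0,0),.7),cv2.CV_32F,1,0) for k in range(3)]
    gy=[cv2.Sobel(cv2.GaussianBlur(g[:,:,k],(0,0),.7),cv2.CV_32F,0,1) for k in range(3)]
    return gx,gy
def score(n,G,segs,pose,sig=0):
    x,y,a=pose; c,s=np.cos(a),np.sin(a); T=np.array([[c,-s,0],[s,c,0],[0,0,1]])
    tot=0;cnt=0
    for A,B in segs:
        A=np.array(A,float);B=np.array(B,float)
        t=np.linspace(.08,.92,24)[:,None]
        p=proj(n,(A+(B-A)*t)@T.T+[x,y,0]).astype(np.float32)
        d=p[-1]-p[0]; d/=np.linalg.norm(d); nx,ny=-d[1],d[0]
        v=0
        for gx,gy in zip(*G):
            a1=cv2.remap(gx,p[:,0].reshape(1,-1),p[:,1].reshape(1,-1),cv2.INTER_CUBIC)
            a2=cv2.remap(gy,p[:,0].reshape(1,-1),p[:,1].reshape(1,-1),cv2.INTER_CUBIC)
            v=v+np.abs(a1*nx+a2*ny)
        L=np.linalg.norm(B-A); tot+=np.minimum(v,200).mean()*L; cnt+=L
    return tot/cnt
def fit(items,segf,p0,simp=(.004,.004,.05)):
    # items: [(cam,G)], segf(cam,extra)->segs
    best=None
    rng=np.random.default_rng(0)
    for k in range(12):
        q=np.array(p0)+ (rng.uniform(-1,1,len(p0))*simp if k else 0)
        S=np.vstack([q]+[q+np.eye(len(p0))[i]*simp[i] for i in range(len(p0))])
        o=minimize(lambda v:-sum(score(n,G,segf(n,v[3:]),v[:3]) for n,G in items),q,method="Nelder-Mead",options=dict(initial_simplex=S,xatol=1e-5,fatol=1e-3,maxiter=600))
        if best is None or o.fun<best.fun:best=o
    return best.x,best.fun
def rect(x0,x1,y0,y1,z):
    P=[(x0,y0,z),(x1,y0,z),(x1,y1,z),(x0,y1,z)]; return [(P[i],P[(i+1)%4]) for i in range(4)]
def gsegs(n,e):
    f=e[0]; L=[]
    for x0 in(-.035,f):
        h=.01075 if x0<0 else .008
        for s in(1,-1):
            for xx in(x0,x0+.02): L.append(((xx,s*h,.036),(xx,s*.043,.036)))
            L.append(((x0,s*h,.036),(x0+.02,s*h,.036)))
    for s in(1,-1):
        L.append(((-.065,s*.031,.016),(-.065,s*.045,.016)))
        L.append(((-.065,s*.031,.016),(-.04,s*.031,.016)))
        L.append(((-.065,s*.045,.016),(-.04,s*.045,.016)))
    L.append(((.082,-.045,.016),(.082,.045,.016)))
    return L
def blk(hx,hy,z):
    return lambda n,e: rect(-hx,hx,-hy,hy,z)
if __name__=="__main__":
    G={n:grad(n,f"pics/{n}0.png") for n in("side","top")}
    for its in(["side"],["top"],["side","top"]):
        it=[(n,G[n]) for n in its]
        for nm,sf,p0 in (("gauge",gsegs,[.553,-.045,np.radians(-13),.032]),("stand",blk(.035,.035,.035),[.535,-.297,0.]),("rack",blk(.028,.07,.035),[.499,.26,0.]),("stopper",blk(.013,.007,.09),[.524,-.299,np.radians(60)])):
            x,fv=fit(it,sf,p0,(.004,.004,.06,.005)[:len(p0)])
            print(its,nm,np.round(x[:2]*1000,2),round(np.degrees(x[2]),2),np.round(x[3:]*1000,2),round(fv,1))
E
python3 fit.py
```

```text
['side'] gauge [552.39 -42.77] -11.69 [32.12] -185.4
['side'] stand [ 528.44 -297.46] -5.36 [] -191.7
['side'] rack [503.7  263.98] 4.75 [] -179.9
['side'] stopper [ 526.39 -298.88] 160.38 [] -196.7
['top'] gauge [551.53 -44.65] -13.27 [33.46] -190.4
['top'] stand [ 527.24 -299.51] -5.36 [] -190.0
['top'] rack [502.57 260.48] 3.13 [] -195.8
['top'] stopper [ 525.59 -299.26] -28.55 [] -196.3
['side', 'top'] gauge [553.43 -44.56] -13.87 [32.05] -373.3
['side', 'top'] stand [ 527.78 -297.96] -4.92 [] -376.4
['side', 'top'] rack [502.55 260.97] 3.07 [] -370.9
['side', 'top'] stopper [ 525.97 -299.18] -25.9 [] -390.2
```

```bash
sed -i 's/np.minimum(v,200).mean()/np.sqrt(v+1).mean()*10/' fit.py; python3 fit.py; cat > ov.py <<'E'
from fit import *
import sys
def ov(n,f,objs,box,k,out):
    im=cv2.imread(f); x,y,w,h=box; im=cv2.resize(im[y:y+h,x:x+w],None,fx=k,fy=k,interpolation=cv2.INTER_CUBIC)
    for segs,(X,Y,a) in objs:
        c,s=np.cos(a),np.sin(a); T=np.array([[c,-s,0],[s,c,0],[0,0,1]])
        for A,B in segs:
            p=(proj(n,np.array([A,B])@T.T+[X,Y,0])-[x,y]+.5)*k-.5
            cv2.line(im,tuple(np.round(p[0]).astype(int).tolist()),tuple(np.round(p[1]).astype(int).tolist()),(0,0,255),1,cv2.LINE_AA)
    cv2.imwrite(out,im)
E
```

```text
['side'] gauge [553.56 -43.31] -13.46 [31.95] -199.0
['side'] stand [ 528.59 -297.41] -4.85 [] -182.1
['side'] rack [503.2  263.99] 3.03 [] -168.9
['side'] stopper [ 523.38 -302.18] 108.62 [] -133.2
['top'] gauge [552.02 -45.4 ] -13.3 [32.48] -180.6
['top'] stand [ 527.63 -299.27] -5.07 [] -169.3
['top'] rack [502.9  260.41] 3.06 [] -147.9
['top'] stopper [ 520.81 -291.41] 93.19 [] -150.7
['side', 'top'] gauge [553.19 -44.45] -13.41 [31.76] -369.5
['side', 'top'] stand [ 528.24 -297.97] -4.94 [] -339.8
['side', 'top'] rack [503.06 261.51] 3.03 [] -308.7
['side', 'top'] stopper [ 526.29 -299.35] 155.5 [] -390.5
```

```bash
python3 - <<'E'
from ov import *
a=np.radians
st=[(rect(-.013,.013,-.007,.007,.09),(.5263,-.29935,a(-24.5))),(rect(-.035,.035,-.035,.035,.035),(.5282,-.298,a(-4.94)))]
g=[(gsegs(0,[.032]),(.5532,-.04445,a(-13.41)))]
ov("top","pics/top0.png",st,(440,230,80,70),4,"pics/o1.png");ov("side","pics/side0.png",st,(370,345,80,70),4,"pics/o2.png")
ov("top","pics/top0.png",g,(300,195,80,100),4,"pics/o3.png");ov("side","pics/side0.png",g,(270,235,110,100),4,"pics/o4.png")
I=[cv2.imread(f"pics/o{i}.png") for i in(1,2,3,4)]
cv2.imwrite("pics/o.png",np.vstack([np.hstack([I[0],I[1],np.zeros((280,120,3),np.uint8)]),np.hstack([I[2],I[3]])[:320]])[:600])
E
```

```text
(no output)
```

View pics/o.png

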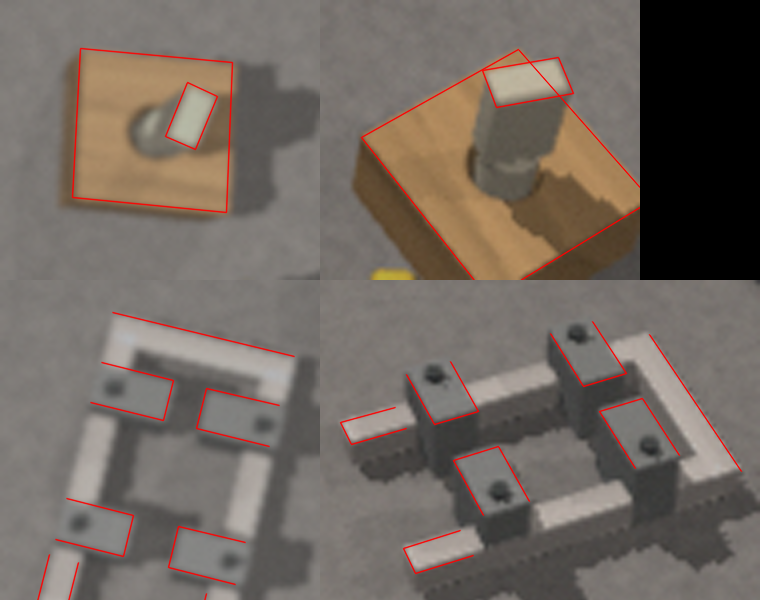

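drive_tool([
  [2.05,-3.5,-1,0,0,0],
  [4.1,-7,-2,0,0,-0.02],
  [6.15,-10.5,-3,0,0,-0.03],
  [8.2,-14,-4,0,0,-0.04],
  [10.25,-17.5,-4,0,0,-0.05],
  [12.3,-21,-4,0,0,-0.06],
  [14.4,-24.6,-4,0,0,-0.07],
  [16.4,-28.2,-4,0,0,-0.07],
], claw=0.5, squeeze=40)

```text
time_s: 1.87
tcp_pos: [0.4011, 0.3485, 0.1868]
eef_rot: [-90.0, 0.0, 155.5]
contact_force: [1.0, 1.1, 0.6]
gripper_width: 0.0447
```

drive_tool([
  [1.3,-3.75,0,0,0,0],
  [2.6,-7.5,0,0,0,0],
  [3.9,-11.25,0,0,0,0],
  [5.2,-15,0,0,0,0],
  [6.5,-18.75,0,0,0,0],
  [7.8,-22.5,0,0,0,0],
  [9.1,-26.3,0,0,0,0],
  [10.4,-30,0,0,0,0],
])

```text
time_s: 2.53
tcp_pos: [0.5047, 0.0483, 0.1871]
eef_rot: [-90.0, 0.0, 155.5]
contact_force: [0.7, 0.7, -1.0]
gripper_width: 0.0439
```

drive_tool([
  [0.3,-4,0,0,0,0],
  [0.6,-8,0,0,0,0],
  [0.9,-12,0,0,0,0],
  [1.2,-16,0,0,0,0],
  [1.5,-20,0,0,0,0],
  [1.8,-24,0,0,0,0],
  [2.1,-28,0,0,0,0],
  [2.25,-31,0,0,0,0],
])

```text
time_s: 3.2
tcp_pos: [0.5268, -0.2627, 0.1867]
eef_rot: [-90.0, 0.0, 155.4]
contact_force: [1.0, 0.5, -1.0]
gripper_width: 0.0438
```

drive_tool([
  [0,-2,-1,0,0,0],
  [-0.05,-3.66,-3,0,0,0],
  [-0.05,-3.66,-6,0,0,0],
  [-0.05,-3.66,-8,0,0,0],
  [-0.05,-3.66,-10,0,0,0],
  [-0.05,-3.66,-12,0,0,0],
  [-0.05,-3.66,-13.4,0,0,0],
  [-0.05,-3.66,-13.9,0,0,0],
])

```text
time_s: 3.87
tcp_pos: [0.525, -0.296, 0.0452]
eef_rot: [-90.0, -0.2, 155.5]
contact_force: [-0.1, -0.5, 0.3]
gripper_width: 0.0437
```

```bash
python3 - <<'E'
from h import *
t=imaging.capture("top");s=imaging.capture("side")
def cr(im,x,y,w,h,k): return cv2.resize(im[y:y+h,x:x+w],None,fx=k,fy=k,interpolation=cv2.INTER_CUBIC)
cv2.imwrite("pics/g1.png",np.hstack([cr(t,420,200,120,140,3),cr(s,350,300,130,140,3)])[:,:,::-1])
E
```

```text
(no output)
```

View pics/g1.png

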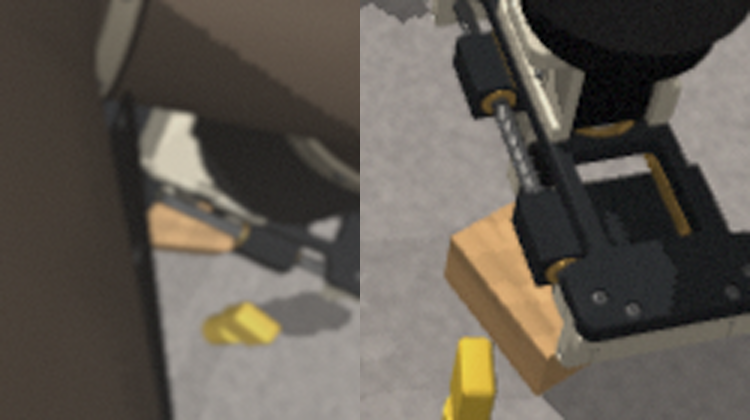

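drive_tool([
  [0,0,0,0,0,0],
  [0,0,0,0,0,0],
  [0,0,0,0,0,0],
  [0,0,0,0,0,0],
  [0,0,0,0,0,0],
  [0,0,0,0,0,0],
  [0,0,0,0,0,0],
  [0,0,0,0,0,0],
], claw=0, squeeze=40)

```text
time_s: 4.63
tcp_pos: [0.5267, -0.2965, 0.048]
eef_rot: [-90.0, 0.0, 155.5]
contact_force: [-0.8, -0.5, 4.5]
gripper_width: 0.0164
```

drive_tool([
  [0,0,0,0,0,0],
  [0,0,0,0,0,0],
  [0,0,0,0,0,0],
  [0,0,0,0,0,0],
  [0,0,0,0,0,0],
  [0,0,0,0,0,0],
  [0,0,0,0,0,0],
  [0,0,0,0,0,0],
], squeeze=60)

```text
time_s: 5.3
tcp_pos: [0.527, -0.2969, 0.0486]
eef_rot: [-90.0, 0.1, 155.5]
contact_force: [-1.2, -0.8, 8.1]
gripper_width: 0.0139
```

```bash
python3 - <<'E'
from h import *
print(r.get_state())
E
```

```text
{'time_s': 5.3, 'joints': array([-1.08818162e+01,  2.36084198e+01, -2.06581960e+01,  5.93238054e-02,
       -4.56554558e+01,  7.63567034e+01]), 'qd': array([-0.0171298 ,  0.02028593,  0.04929981,  0.01020126,  0.10477243,
        0.09197318]), 'joint_torque': array([ 9.58523378e-01, -5.11160088e+01,  2.05938488e+01,  3.92507538e+00,
        5.29627874e-01, -7.93146755e-04]), 'tcp_pos': array([ 0.52699257, -0.29690625,  0.04855814]), 'eef_rot': array([-8.99770948e+01,  8.57350404e-02,  1.55516341e+02]), 'contact_force': array([-1.17564962, -0.84395132,  8.12238611]), 'moment': array([-0.49120253,  0.52760631,  0.02135967]), 'gripper_width': 0.013917579530966352}
```

drive_tool([
  [0,0,0.5,0,0,0],
  [0,0,1,0,0,0],
  [0,0,2,0,0,0],
  [0,0,3,0,0,0],
  [0,0,4,0,0,0],
  [0,0,5.5,0,0,0],
  [0,0,7,0,0,0],
  [0,0,7,0,0,0],
])

```text
time_s: 5.97
tcp_pos: [0.5283, -0.297, 0.1217]
eef_rot: [-90.0, 0.3, 155.5]
contact_force: [0.5, -0.4, -0.4]
gripper_width: 0.0138
```

```bash
python3 - <<'E'
from h import *
t=imaging.capture("top");s=imaging.capture("side")
def cr(im,x,y,w,h,k): return cv2.resize(im[y:y+h,x:x+w],None,fx=k,fy=k,interpolation=cv2.INTER_CUBIC)
cv2.imwrite("pics/g2.png",np.hstack([cr(t,420,200,120,140,3),cr(s,350,270,130,140,3)])[:,:,::-1])
st=r.get_state();print(st["contact_force"],st["tcp_pos"])
E
```

```text
[-0.52429789  0.28650371 -1.23245167] [ 0.52687973 -0.29635176  0.11870834]
```

View pics/g2.png

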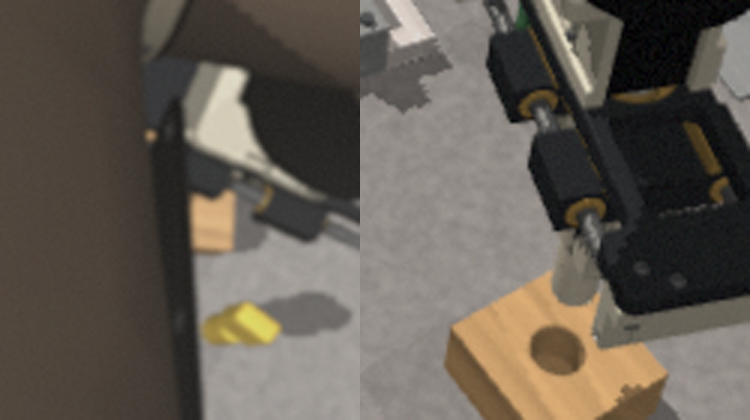

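drive_tool([
  [-0.8,3.5,0,0,0,0.03],
  [-1.6,7,0,0,0,0.06],
  [-2.4,10.6,0,0,0,0.09],
  [-3.2,14.2,0,0,0,0.12],
  [-4.0,17.8,0,0,0,0.15],
  [-4.8,21.4,0,0,0,0.18],
  [-5.6,25,0,0,0,0.194],
  [-6.1,27.3,0,0,0,0.194],
])

```text
time_s: 6.73
tcp_pos: [0.4639, -0.0212, 0.1171]
eef_rot: [-90.0, -0.1, 166.7]
contact_force: [-0.2, 0.6, -0.9]
gripper_width: 0.0134
```

drive_tool([
  [0,0,-1,0,0,0],
  [0,0,-2.5,0,0,0],
  [0,0,-4,0,0,0],
  [0,0,-5.5,0,0,0],
  [0,0,-6.5,0,0,0],
  [0,0,-7,0,0,0],
  [0,0,-7,0,0,0],
  [0,0,-7,0,0,0],
])

```text
time_s: 7.4
tcp_pos: [0.4652, -0.0235, 0.0475]
eef_rot: [-90.0, -0.0, 166.6]
contact_force: [0.5, -0.9, 0.1]
gripper_width: 0.0136
```

```bash
python3 - <<'E'
from h import *
t=imaging.capture("top");s=imaging.capture("side")
cv2.imwrite("pics/side3.png",s[:,:,::-1])
def cr(im,x,y,w,h,k): return cv2.resize(im[y:y+h,x:x+w],None,fx=k,fy=k,interpolation=cv2.INTER_CUBIC)
cv2.imwrite("pics/g3.png",np.hstack([cr(t,280,170,120,140,3),cr(s,240,190,140,140,3)])[:,:,::-1])
for i in range(3):
    st=r.get_state();print(st["contact_force"],st["tcp_pos"],st["eef_rot"]); imaging.capture("top")
for l in("stopper","stopper_foot"):
    for n in ("side","top"):print(n,l,[(round(d["score"],2),np.round(d["position"],1),np.round(onz(n,d["position"],st["tcp_pos"][2]-.038)*1000,1)) for d in imaging.landmark_of(n,l)])
E
```

```text
[ 0.00307787 -0.14590401 -1.10449305] [ 0.46582905 -0.02327229  0.04811108] [-9.00237023e+01  4.45188644e-02  1.66605936e+02]
[-0.06221692 -0.43467748 -0.10495718] [ 0.46589108 -0.02325778  0.04819924] [-9.00362632e+01  6.00272582e-02  1.66603186e+02]
[ 0.15187187  0.09197592 -1.17725365] [ 0.46584653 -0.02326833  0.04819442] [-9.00383128e+01  6.13848982e-02  1.66601842e+02]
side stopper [(0.86, array([382.9, 453.5]), array([ 439.5, -334.4,   10.2])), (0.7, array([411.1, 398.7]), array([ 523.2, -299. ,   10.2])), (0.62, array([325.3, 191. ]), array([710. , 148.3,  10.2])), (0.37, array([269.5, 291.8]), array([469.2, -17.6,  10.2]))]
top stopper [(0.49, array([489.8, 307.9]), array([ 445.7, -324. ,   10.2]))]
side stopper_foot [(0.7, array([381. , 452.6]), array([ 438.3, -332.1,   10.2])), (0.51, array([273.5, 295.3]), array([470.5, -27.9,  10.2]))]
top stopper_foot [(0.56, array([489.8, 307.3]), array([ 446.8, -324. ,   10.2]))]
```

View pics/g3.png

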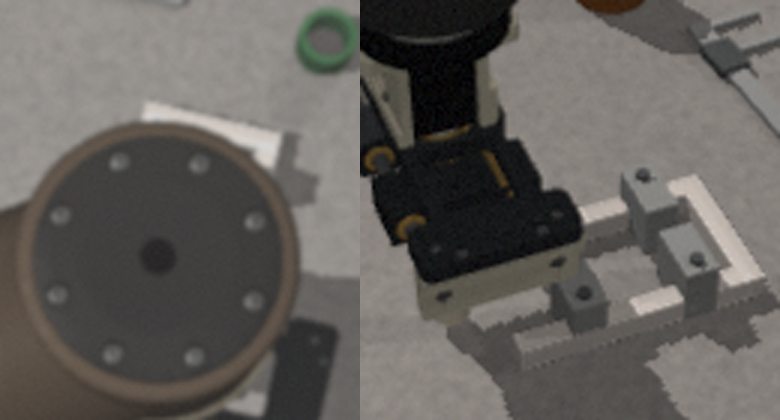

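drive_tool([
  [0.8,-0.2,-0.2,0,0,0],
  [1.6,-0.4,-0.4,0,0,0],
  [2.4,-0.58,-0.4,0,0,0],
  [3.2,-0.76,-0.4,0,0,0],
  [3.7,-0.88,-0.4,0,0,0],
  [3.8,-0.3,-0.4,0,0,0],
  [4.0,0.4,-0.4,0,0,0],
  [4.12,0.87,-0.4,0,0,0],
])

```text
time_s: 8.52
tcp_pos: [0.5067, -0.0141, 0.0435]
eef_rot: [-90.0, -0.0, 166.6]
contact_force: [-0.1, 0.9, -0.7]
gripper_width: 0.0139
```

```bash
cat > st.py <<'E'
from h import *
ux=np.array([np.cos(np.radians(-13.4)),np.sin(np.radians(-13.4))]); uy=np.array([-ux[1],ux[0]]); O=np.array([.5532,-.04445])
P=[];F=[];M=[]
import sys
for i in range(int(sys.argv[1]) if len(sys.argv)>1 else 1):
    if i: imaging.capture("top")
    s=r.get_state();P.append(s["tcp_pos"]);F.append(s["contact_force"]);M.append(s["moment"])
p=np.mean(P,0);f=np.mean(F,0);m=np.mean(M,0)
print("t",round(s["time_s"],2),"gauge xy mm",np.round([(p[:2]-O)@ux*1e3,(p[:2]-O)@uy*1e3],2),"z",round(p[2]*1e3,2),"F gauge",np.round([f[:2]@ux,f[:2]@uy,f[2]],2),"M",np.round([m[:2]@ux,m[:2]@uy,m[2]],3),np.round(s["eef_rot"],2),s["gripper_width"])
E
python3 st.py 3
```

```text
t 8.62 gauge xy mm [-52.22  19.12] z 43.55 F gauge [ 0.04  0.04 -0.88] M [ 0.057 -0.001  0.035] [-9.0010e+01  1.0000e-02  1.6667e+02] 0.0137406875442986
```

drive_tool([
  [0.01,0.05,0,0,0,0],
  [0.01,0.05,0,0,0,0],
  [0.01,0.05,0,0,0,0],
  [0.01,0.05,0,0,0,0],
  [0.01,0.05,0,0,0,0],
  [0.01,0.05,0,0,0,0],
  [0.01,0.05,0,0,0,0],
  [0.01,0.05,0,0,0,0],
])

```text
time_s: 9.28
tcp_pos: [0.5067, -0.0143, 0.0436]
eef_rot: [-90.0, 0.0, 166.6]
contact_force: [0.1, 0.2, -1.1]
gripper_width: 0.0139
```

```bash
python3 st.py 3
```

```text
t 9.38 gauge xy mm [-52.25  18.62] z 43.56 F gauge [-0.19  0.37 -1.04] M [-0.014  0.004 -0.011] [-90.   -0.  166.6] 0.013373772001330407
```

drive_tool([
  [0.01,0.05,0,0,0,0],
  [0.02,0.1,0,0,0,0],
  [0.02,0.1,0,0,0,0],
  [0.02,0.1,0,0,0,0],
  [0.02,0.1,0,0,0,0],
  [0.02,0.1,0,0,0,0],
  [0.02,0.1,0,0,0,0],
  [0.02,0.1,0,0,0,0],
])

```text
time_s: 10.05
tcp_pos: [0.5069, -0.0132, 0.0436]
eef_rot: [-90.0, 0.0, 166.6]
contact_force: [0.0, 0.5, -1.4]
gripper_width: 0.0139
```

```bash
python3 st.py 2
```

```text
t 10.1 gauge xy mm [-52.29  19.69] z 43.56 F gauge [-0.16  0.26 -0.95] M [-0.038 -0.009 -0.039] [-90.   -0.  166.6] 0.013321933502596287
```

drive_tool([
  [0.01,0.03,0,0,0,0],
  [0.01,0.06,0,0,0,0],
  [0.01,0.06,0,0,0,0],
  [0.01,0.06,0,0,0,0],
  [0.01,0.06,0,0,0,0],
  [0.01,0.06,0,0,0,0],
  [0.01,0.06,0,0,0,0],
  [0.01,0.06,0,0,0,0],
])

```text
time_s: 10.77
tcp_pos: [0.507, -0.0126, 0.0436]
eef_rot: [-90.0, 0.0, 166.6]
contact_force: [-0.1, -0.2, 0.2]
gripper_width: 0.0135
```

```bash
python3 st.py 2
```

```text
t 10.82 gauge xy mm [-52.32  20.3 ] z 43.57 F gauge [-0.14 -0.36 -0.15] M [-0.108 -0.061  0.009] [-90.    0.  166.6] 0.013826579786062713
```

drive_tool([
  [0.01,0.03,0,0,0,0],
  [0.01,0.05,0,0,0,0],
  [0.01,0.05,0,0,0,0],
  [0.01,0.05,0,0,0,0],
  [0.01,0.05,0,0,0,0],
  [0.01,0.05,0,0,0,0],
  [0.01,0.05,0,0,0,0],
  [0.01,0.05,0,0,0,0],
])

```text
time_s: 11.48
tcp_pos: [0.507, -0.0123, 0.0436]
eef_rot: [-90.0, -0.0, 166.6]
contact_force: [1.3, -5.4, -0.1]
gripper_width: 0.0137
```

```bash
python3 st.py 3
```

```text
t 11.58 gauge xy mm [-52.4   20.54] z 43.56 F gauge [ 1.69 -4.89 -0.39] M [-2.066 -0.739 -0.007] [-8.9980e+01 -1.0000e-02  1.6661e+02] 0.013536252741359374
```

drive_tool([
  [-0.1,-0.5,0,0,0,0],
  [-0.23,-0.97,0,0,0,0],
  [-0.46,-1.94,0,0,0,0],
  [-0.7,-2.92,0,0,0,0],
  [-0.88,-3.7,0,0,0,0],
  [-0.96,-4.04,0,0,0,0],
  [-0.96,-4.04,0,0,0,0],
  [-0.96,-4.04,0,0,0,0],
])

```text
time_s: 12.25
tcp_pos: [0.4976, -0.0528, 0.0437]
eef_rot: [-90.0, 0.0, 166.6]
contact_force: [-0.2, -0.3, -1.2]
gripper_width: 0.0136
```

```bash
python3 st.py 2
```

```text
t 12.3 gauge xy mm [-52.17 -20.95] z 43.65 F gauge [-0.06 -0.26 -0.8 ] M [-0.007 -0.005  0.007] [-9.0000e+01  1.0000e-02  1.6659e+02] 0.01365150757779397
```

drive_tool([
  [-0.01,-0.03,0,0,0,0],
  [-0.01,-0.05,0,0,0,0],
  [-0.01,-0.05,0,0,0,0],
  [-0.01,-0.05,0,0,0,0],
  [-0.01,-0.05,0,0,0,0],
  [-0.01,-0.05,0,0,0,0],
  [-0.01,-0.05,0,0,0,0],
  [-0.01,-0.05,0,0,0,0],
])

```text
time_s: 12.97
tcp_pos: [0.4974, -0.0529, 0.0436]
eef_rot: [-90.0, 0.0, 166.6]
contact_force: [0.8, -0.1, -0.9]
gripper_width: 0.0138
```

```bash
python3 st.py 2
```

```text
t 13.02 gauge xy mm [-52.29 -21.2 ] z 43.56 F gauge [ 0.28  0.09 -0.67] M [-0.059  0.01  -0.026] [-90.    0.  166.6] 0.013813750398021293
```

drive_tool([
  [-0.01,-0.03,0,0,0,0],
  [-0.01,-0.05,0,0,0,0],
  [-0.01,-0.05,0,0,0,0],
  [-0.01,-0.05,0,0,0,0],
  [-0.01,-0.05,0,0,0,0],
  [-0.01,-0.05,0,0,0,0],
  [-0.01,-0.05,0,0,0,0],
  [-0.01,-0.05,0,0,0,0],
])

```text
time_s: 13.68
tcp_pos: [0.4973, -0.0535, 0.0436]
eef_rot: [-90.0, -0.0, 166.6]
contact_force: [0.4, 0.5, -2.0]
gripper_width: 0.0137
```

```bash
python3 st.py 2
```

```text
t 13.73 gauge xy mm [-52.3  -21.73] z 43.56 F gauge [ 0.23  0.18 -1.73] M [-0.008  0.015 -0.001] [-90.    -0.   166.61] 0.013388442310516207
```

drive_tool([
  [-0.01,-0.03,0,0,0,0],
  [-0.01,-0.05,0,0,0,0],
  [-0.01,-0.05,0,0,0,0],
  [-0.01,-0.05,0,0,0,0],
  [-0.01,-0.05,0,0,0,0],
  [-0.01,-0.05,0,0,0,0],
  [-0.01,-0.05,0,0,0,0],
  [-0.01,-0.05,0,0,0,0],
])

```text
time_s: 14.4
tcp_pos: [0.4973, -0.0537, 0.0436]
eef_rot: [-90.0, 0.0, 166.6]
contact_force: [-1.1, 4.9, -0.8]
gripper_width: 0.0137
```

```bash
python3 st.py 2
```

```text
t 14.45 gauge xy mm [-52.19 -21.97] z 43.58 F gauge [-2.    4.55 -0.22] M [ 2.046e+00  7.210e-01 -2.000e-03] [-9.002e+01  2.000e-02  1.666e+02] 0.013841735893907279
```

drive_tool([
  [0.25,1.05,0,0,0,0],
  [0.5,2.09,0,0,0,0],
  [0.8,2.02,0,0,0,0],
  [1.1,1.95,0,0,0,0],
  [1.4,1.88,0,0,0,0],
  [1.665,1.813,0,0,0,0],
  [1.665,1.813,0,0,0,0],
  [1.665,1.813,0,0,0,0],
])

```text
time_s: 15.12
tcp_pos: [0.5138, -0.0361, 0.0434]
eef_rot: [-90.0, -0.0, 166.6]
contact_force: [0.1, 0.4, 0.1]
gripper_width: 0.0134
```

```bash
python3 st.py 2
```

```text
t 15.17 gauge xy mm [-40.28  -1.05] z 43.42 F gauge [ 0.14 -0.22 -0.31] M [-0.041  0.043  0.01 ] [-8.9990e+01 -2.0000e-02  1.6658e+02] 0.013562522205811636
```

drive_tool([
  [0.1,-0.023,0,0,0,0],
  [0.195,-0.046,0,0,0,0],
  [0.195,-0.046,0,0,0,0],
  [0.195,-0.046,0,0,0,0],
  [0.195,-0.046,0,0,0,0],
  [0.195,-0.046,0,0,0,0],
  [0.195,-0.046,0,0,0,0],
  [0.195,-0.046,0,0,0,0],
])

```text
time_s: 15.83
tcp_pos: [0.5158, -0.0363, 0.0436]
eef_rot: [-90.0, -0.0, 166.6]
contact_force: [-0.1, -0.1, -1.3]
gripper_width: 0.0139
```

```bash
python3 st.py 3
```

```text
t 15.93 gauge xy mm [-38.3   -0.74] z 43.56 F gauge [-0.02 -0.14 -1.13] M [-0.025  0.011 -0.039] [-90.    -0.   166.61] 0.013314532005987782
```

Settled on the measured centre line. Ease into the go gap.

drive_tool([
  [0.05,-0.012,0,0,0,0],
  [0.1,-0.023,0,0,0,0],
  [0.146,-0.035,0,0,0,0],
  [0.146,-0.035,0,0,0,0],
  [0.146,-0.035,0,0,0,0],
  [0.146,-0.035,0,0,0,0],
  [0.146,-0.035,0,0,0,0],
  [0.146,-0.035,0,0,0,0],
])

```text
time_s: 16.6
tcp_pos: [0.5172, -0.0367, 0.0436]
eef_rot: [-90.0, -0.0, 166.6]
contact_force: [0.3, 0.2, -1.2]
gripper_width: 0.0138
```

```bash
python3 st.py 1
```

```text
t 16.6 gauge xy mm [-36.78  -0.75] z 43.56 F gauge [ 0.24  0.31 -1.18] M [-0.041 -0.007 -0.007] [-90.    -0.   166.61] 0.013820899899844797
```

drive_tool([
  [0.05,-0.012,0,0,0,0],
  [0.1,-0.023,0,0,0,0],
  [0.15,-0.035,0,0,0,0],
  [0.195,-0.046,0,0,0,0],
  [0.195,-0.046,0,0,0,0],
  [0.195,-0.046,0,0,0,0],
  [0.195,-0.046,0,0,0,0],
  [0.195,-0.046,0,0,0,0],
])

```text
time_s: 17.27
tcp_pos: [0.5192, -0.0371, 0.0436]
eef_rot: [-90.0, -0.0, 166.6]
contact_force: [-0.0, -0.6, -1.8]
gripper_width: 0.0137
```

```bash
python3 st.py 1
```

```text
t 17.27 gauge xy mm [-34.78  -0.77] z 43.57 F gauge [ 0.14 -0.6  -1.76] M [-0.004  0.061  0.011] [-90.   -0.  166.6] 0.013719868908745535
```

drive_tool([
  [0.12,-0.029,0,0,0,0],
  [0.24,-0.058,0,0,0,0],
  [0.36,-0.087,0,0,0,0],
  [0.49,-0.116,0,0,0,0],
  [0.61,-0.145,0,0,0,0],
  [0.73,-0.174,0,0,0,0],
  [0.85,-0.203,0,0,0,0],
  [0.97,-0.231,0,0,0,0],
])

```text
time_s: 17.93
tcp_pos: [0.529, -0.0395, 0.0435]
eef_rot: [-90.0, -0.0, 166.6]
contact_force: [-0.4, -0.8, -1.1]
gripper_width: 0.0136
```

```bash
python3 st.py 2
```

```text
t 17.98 gauge xy mm [-24.56  -0.73] z 43.55 F gauge [ 0.18 -0.21 -0.54] M [-0.003 -0.026  0.008] [-9.000e+01  1.000e-02  1.666e+02] 0.013657733090151924
```

drive_tool([
  [0.12,-0.029,0,0,0,0],
  [0.24,-0.058,0,0,0,0],
  [0.36,-0.087,0,0,0,0],
  [0.49,-0.116,0,0,0,0],
  [0.61,-0.145,0,0,0,0],
  [0.73,-0.174,0,0,0,0],
  [0.85,-0.203,0,0,0,0],
  [0.97,-0.231,0,0,0,0],
])

```text
time_s: 18.65
tcp_pos: [0.5388, -0.0417, 0.0436]
eef_rot: [-90.0, 0.0, 166.6]
contact_force: [-0.3, 1.0, -0.7]
gripper_width: 0.014
```

```bash
python3 st.py 2
```

```text
t 18.7 gauge xy mm [-14.57  -0.71] z 43.56 F gauge [ 0.33  0.97 -0.87] M [ 0.04  -0.05  -0.049] [-9.0000e+01  1.0000e-02  1.6661e+02] 0.013702365418769886
```

drive_tool([
  [0.24,-0.058,0,0,0,0],
  [0.48,-0.116,0,0,0,0],
  [0.73,-0.174,0,0,0,0],
  [0.97,-0.231,0,0,0,0],
  [1.21,-0.29,0,0,0,0],
  [1.46,-0.347,0,0,0,0],
  [1.65,-0.393,0,0,0,0],
  [1.65,-0.393,0,0,0,0],
])

```text
time_s: 19.37
tcp_pos: [0.5556, -0.0458, 0.0435]
eef_rot: [-90.0, 0.0, 166.6]
contact_force: [-0.0, -0.1, -1.4]
gripper_width: 0.0135
```

```bash
python3 st.py 2
```

```text
t 19.42 gauge xy mm [ 2.45 -0.74] z 43.51 F gauge [-0.09 -0.37 -1.71] M [-0.012 -0.013 -0.022] [-90.   -0.  166.6] 0.01388638207573398
```

drive_tool([
  [0.2,-0.048,0,0,0,0],
  [0.4,-0.095,0,0,0,0],
  [0.6,-0.143,0,0,0,0],
  [0.8,-0.19,0,0,0,0],
  [0.97,-0.231,0,0,0,0],
  [1.17,-0.279,0,0,0,0],
  [1.36,-0.324,0,0,0,0],
  [1.36,-0.324,0,0,0,0],
])

```text
time_s: 20.08
tcp_pos: [0.5691, -0.049, 0.0435]
eef_rot: [-90.0, 0.0, 166.6]
contact_force: [0.0, -0.1, -0.5]
gripper_width: 0.0138
```

```bash
python3 st.py 1
```

```text
t 20.08 gauge xy mm [16.56 -0.7 ] z 43.55 F gauge [ 0.06 -0.04 -0.49] M [ 0.001 -0.02  -0.029] [-9.000e+01  1.000e-02  1.666e+02] 0.013772399348702327
```

drive_tool([
  [0.1,-0.024,0,0,0,0],
  [0.2,-0.048,0,0,0,0],
  [0.3,-0.072,0,0,0,0],
  [0.4,-0.095,0,0,0,0],
  [0.49,-0.116,0,0,0,0],
  [0.49,-0.116,0,0,0,0],
  [0.49,-0.116,0,0,0,0],
  [0.49,-0.116,0,0,0,0],
])

```text
time_s: 20.75
tcp_pos: [0.5736, -0.0501, 0.0435]
eef_rot: [-90.0, -0.0, 166.6]
contact_force: [-0.6, 0.2, -0.2]
gripper_width: 0.0134
```

```bash
python3 st.py 2
```

```text
t 20.8 gauge xy mm [21.09 -0.74] z 43.54 F gauge [-0.53  0.   -0.39] M [0.005 0.016 0.015] [-90.   -0.  166.6] 0.01339487358524212
```

drive_tool([
  [0.03,-0.007,0,0,0,0],
  [0.07,-0.016,0,0,0,0],
  [0.1,-0.023,0,0,0,0],
  [0.1,-0.023,0,0,0,0],
  [0.1,-0.023,0,0,0,0],
  [0.1,-0.023,0,0,0,0],
  [0.1,-0.023,0,0,0,0],
  [0.1,-0.023,0,0,0,0],
])

```text
time_s: 21.47
tcp_pos: [0.5746, -0.0503, 0.0436]
eef_rot: [-90.0, -0.0, 166.6]
contact_force: [1.5, -0.8, -0.8]
gripper_width: 0.0139
```

```bash
python3 st.py 1
```

```text
t 21.47 gauge xy mm [22.17 -0.71] z 43.56 F gauge [ 1.65 -0.44 -0.83] M [ 0.012 -0.005 -0.019] [-90.   -0.  166.6] 0.013912273214668765
```

drive_tool([
  [0.03,-0.007,0,0,0,0],
  [0.05,-0.012,0,0,0,0],
  [0.07,-0.016,0,0,0,0],
  [0.07,-0.016,0,0,0,0],
  [0.07,-0.016,0,0,0,0],
  [0.07,-0.016,0,0,0,0],
  [0.07,-0.016,0,0,0,0],
  [0.07,-0.016,0,0,0,0],
])

```text
time_s: 22.13
tcp_pos: [0.5753, -0.0505, 0.0436]
eef_rot: [-90.0, -0.0, 166.6]
contact_force: [-0.4, 0.1, -0.3]
gripper_width: 0.0138
```

```bash
python3 st.py 1
```

```text
t 22.13 gauge xy mm [22.89 -0.74] z 43.56 F gauge [-0.45 -0.01 -0.29] M [ 0.012 -0.016  0.024] [-90.   -0.  166.6] 0.013820589081933442
```

drive_tool([
  [0.03,-0.007,0,0,0,0],
  [0.05,-0.012,0,0,0,0],
  [0.07,-0.016,0,0,0,0],
  [0.07,-0.016,0,0,0,0],
  [0.07,-0.016,0,0,0,0],
  [0.07,-0.016,0,0,0,0],
  [0.07,-0.016,0,0,0,0],
  [0.07,-0.016,0,0,0,0],
])

```text
time_s: 22.8
tcp_pos: [0.576, -0.0506, 0.0435]
eef_rot: [-90.0, -0.0, 166.6]
contact_force: [0.7, -0.2, -0.2]
gripper_width: 0.0141
```

```bash
python3 st.py 1
```

```text
t 22.8 gauge xy mm [23.6  -0.71] z 43.55 F gauge [ 0.73 -0.04 -0.19] M [-0.043  0.02  -0.008] [-90.    -0.   166.61] 0.014074886825805231
```

drive_tool([
  [0.03,-0.007,0,0,0,0],
  [0.05,-0.012,0,0,0,0],
  [0.05,-0.012,0,0,0,0],
  [0.05,-0.012,0,0,0,0],
  [0.05,-0.012,0,0,0,0],
  [0.05,-0.012,0,0,0,0],
  [0.05,-0.012,0,0,0,0],
  [0.05,-0.012,0,0,0,0],
])

```text
time_s: 23.47
tcp_pos: [0.5765, -0.0507, 0.0436]
eef_rot: [-90.0, 0.0, 166.6]
contact_force: [0.1, 0.1, -0.9]
gripper_width: 0.0138
```

```bash
python3 st.py 1
```

```text
t 23.47 gauge xy mm [24.13 -0.69] z 43.56 F gauge [ 0.04  0.15 -0.88] M [0.055 0.114 0.01 ] [-90.    0.  166.6] 0.013756786415495272
```

drive_tool([
  [0.03,-0.007,0,0,0,0],
  [0.05,-0.012,0,0,0,0],
  [0.05,-0.012,0,0,0,0],
  [0.05,-0.012,0,0,0,0],
  [0.05,-0.012,0,0,0,0],
  [0.05,-0.012,0,0,0,0],
  [0.05,-0.012,0,0,0,0],
  [0.05,-0.012,0,0,0,0],
])

```text
time_s: 24.13
tcp_pos: [0.5768, -0.0508, 0.0435]
eef_rot: [-90.0, -0.0, 166.6]
contact_force: [-2.0, 1.6, -0.2]
gripper_width: 0.0132
```

```bash
python3 st.py 1
```

```text
t 24.13 gauge xy mm [24.44 -0.75] z 43.48 F gauge [-2.28  1.15 -0.22] M [ 0.421  0.916 -0.024] [-9.000e+01 -2.000e-02  1.666e+02] 0.013231278908926086
```

drive_tool([
  [0.03,-0.007,0,0,0,0],
  [0.05,-0.012,0,0,0,0],
  [0.05,-0.012,0,0,0,0],
  [0.05,-0.012,0,0,0,0],
  [0.05,-0.012,0,0,0,0],
  [0.05,-0.012,0,0,0,0],
  [0.05,-0.012,0,0,0,0],
  [0.05,-0.012,0,0,0,0],
])

```text
time_s: 24.8
tcp_pos: [0.577, -0.0509, 0.0434]
eef_rot: [-90.0, -0.1, 166.6]
contact_force: [-3.7, 3.4, 1.2]
gripper_width: 0.0137
```

```bash
python3 st.py 1
```

```text
t 24.8 gauge xy mm [24.61 -0.81] z 43.41 F gauge [-4.35  2.49  1.18] M [ 0.766  1.892 -0.036] [-8.9990e+01 -5.0000e-02  1.6659e+02] 0.013666581759911766
```

drive_tool([
  [0.007,0.01,0,0,0,0],
  [0.015,0.018,0,0,0,0],
  [0.015,0.018,0,0,0,0],
  [0.015,0.018,0,0,0,0],
  [0.015,0.018,0,0,0,0],
  [0.015,0.018,0,0,0,0],
  [0.015,0.018,0,0,0,0],
  [0.015,0.018,0,0,0,0],
])

```text
time_s: 25.47
tcp_pos: [0.577, -0.0509, 0.0434]
eef_rot: [-90.0, -0.1, 166.6]
contact_force: [-4.3, 2.9, 1.0]
gripper_width: 0.0135
```

```bash
python3 st.py 3
```

```text
t 25.57 gauge xy mm [24.68 -0.72] z 43.39 F gauge [-5.29  1.05  0.93] M [ 0.549  2.012 -0.015] [-8.998e+01 -6.000e-02  1.666e+02] 0.013662384309356458
```

drive_tool([
  [0.002,0.009,0,0,0,0],
  [0.002,0.009,0,0,0,0],
  [0.002,0.009,0,0,0,0],
  [0.002,0.009,0,0,0,0],
  [0.002,0.009,0,0,0,0],
  [0.002,0.009,0,0,0,0],
  [0.002,0.009,0,0,0,0],
  [0.002,0.009,0,0,0,0],
])

```text
time_s: 26.23
tcp_pos: [0.577, -0.0508, 0.0434]
eef_rot: [-90.0, -0.1, 166.6]
contact_force: [-4.6, 2.8, 1.0]
gripper_width: 0.0133
```

```bash
python3 st.py 3
```

```text
t 26.33 gauge xy mm [24.69 -0.69] z 43.37 F gauge [-5.08  1.27  0.7 ] M [ 0.411  2.013 -0.01 ] [-8.9970e+01 -6.0000e-02  1.6659e+02] 0.013870917037472957
```

drive_tool([
  [0,0,0,0,0,0],
  [0,0,0,0,0,0],
  [0,0,0,0,0,0],
  [0,0,0,0,0,0],
  [0,0,0,0,0,0],
  [0,0,0,0,0,0],
  [0,0,0,0,0,0],
  [0,0,0,0,0,0],
])

```text
time_s: 27.0
tcp_pos: [0.5771, -0.0508, 0.0434]
eef_rot: [-90.0, -0.1, 166.6]
contact_force: [-4.4, 1.9, 0.6]
gripper_width: 0.014
```

```bash
python3 st.py 3
```

```text
t 27.1 gauge xy mm [24.69 -0.68] z 43.39 F gauge [-4.96  1.15  0.87] M [ 0.403  1.996 -0.042] [-8.997e+01 -6.000e-02  1.666e+02] 0.01358963903660064
```

drive_tool([
  [-0.2,0.048,0,0,0,0],
  [-0.6,0.143,0,0,0,0],
  [-1.1,0.262,0,0,0,0],
  [-1.46,0.347,0,0,0,0],
  [-1.46,0.347,1.5,0,0,0],
  [-1.46,0.347,4.5,0,0,0],
  [-1.46,0.347,8,0,0,0],
  [-1.46,0.347,12,0,0,0],
])

```text
time_s: 27.77
tcp_pos: [0.5618, -0.0473, 0.1638]
eef_rot: [-89.9, -0.1, 166.6]
contact_force: [1.1, 0.6, -0.1]
gripper_width: 0.0139
```

```bash
python3 st.py 2; python3 -c "
from h import *
print(r.get_state()['tcp_pos'])"
```

```text
t 27.82 gauge xy mm [11.47 -0.22] z 168.68 F gauge [2.55 1.06 4.04] M [ 0.101 -0.531 -0.006] [-90.12   0.61 166.72] 0.013744963944605525
[ 0.56676271 -0.04731894  0.17353943]
```

drive_tool([
  [-0.4,2.5,0,0,0,0],
  [-1.2,6.5,0,0,0,0],
  [-2.0,10.6,0,0,0,0],
  [-2.8,14.7,0,0,0,0],
  [-3.6,18.8,0,0,0,0],
  [-4.4,22.9,0,0,0,0],
  [-5.2,27,0,0,0,0],
  [-6.0,30.5,0,0,0,0],
])

```text
time_s: 28.48
tcp_pos: [0.5024, 0.2603, 0.1638]
eef_rot: [-90.1, 0.1, 166.7]
contact_force: [0.7, -0.4, -0.2]
gripper_width: 0.0139
```

drive_tool([
  [-0.1,2,0,0,0,0],
  [-0.2,3.8,0,0,0,0],
  [-0.2,3.8,-2,0,0,0],
  [-0.2,3.8,-4,0,0,0],
  [-0.2,3.8,-6,0,0,0],
  [-0.2,3.8,-6.8,0,0,0],
  [-0.2,3.8,-6.8,0,0,0],
  [-0.2,3.8,-6.8,0,0,0],
])

```text
time_s: 29.15
tcp_pos: [0.5015, 0.2955, 0.0958]
eef_rot: [-90.0, 0.0, 166.6]
contact_force: [0.8, -0.2, -0.0]
gripper_width: 0.0137
```

```bash
cat > look.py <<'E'
from h import *
import sys
s=imaging.capture("side"); cv2.imwrite(f"pics/{sys.argv[1]}full.png",s[:,:,::-1])
x,y,w,h=150,100,110,130; k=4.5
c=cv2.resize(s[y:y+h,x:x+w],None,fx=k,fy=k,interpolation=cv2.INTER_CUBIC)[:,:,::-1].copy()
st=r.get_state(); p=st["tcp_pos"]; print(p,st["contact_force"],st["eef_rot"],st["time_s"])
def circ(cx,cy,z,rad,col):
    a=np.linspace(0,2*np.pi,60); q=proj("side",np.c_[cx+rad*np.cos(a),cy+rad*np.sin(a),0*a+z])
    cv2.polylines(c,[np.round(((q-[x,y]+.5)*k-.5)).astype(int)],True,col,1,cv2.LINE_AA)
circ(p[0],p[1],p[2]-.038,.01,(0,0,255)); circ(.5004,.2961,.035,.0125,(0,255,0)); circ(.5013,.2990,.035,.0125,(255,255,0))
cv2.imwrite(f"pics/{sys.argv[1]}.png",c)
E
python3 look.py r1
```

```text
[0.50183137 0.29594785 0.09653449] [ 0.32942561  0.51378279 -0.72417811] [-9.00463633e+01  5.47642938e-02  1.66597604e+02] 29.2
```

View pics/r1.png

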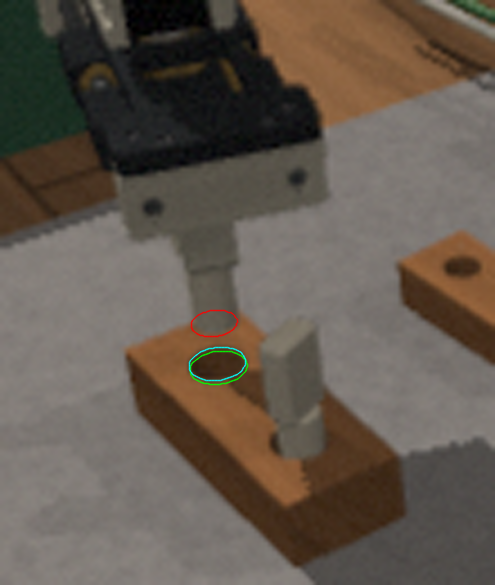

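drive_tool([
  [-0.08,0.09,0,0,0,0],
  [-0.08,0.09,-0.8,0,0,0],
  [-0.08,0.09,-1.6,0,0,0],
  [-0.08,0.09,-2,0,0,0],
  [-0.08,0.09,-2.4,0,0,0],
  [-0.08,0.09,-2.7,0,0,0],
  [-0.08,0.09,-2.9,0,0,0],
  [-0.08,0.09,-3.0,0,0,0],
])

```text
time_s: 29.87
tcp_pos: [0.5002, 0.2966, 0.0651]
eef_rot: [-90.0, -0.0, 166.6]
contact_force: [0.4, 0.7, -0.7]
gripper_width: 0.0138
```

```bash
python3 look.py r2
```

```text
[0.50022155 0.2965972  0.06514174] [-0.14393672 -0.24192652 -0.75939564] [-8.99753974e+01 -1.28067341e-02  1.66603367e+02] 29.9167
```

View pics/r2.png

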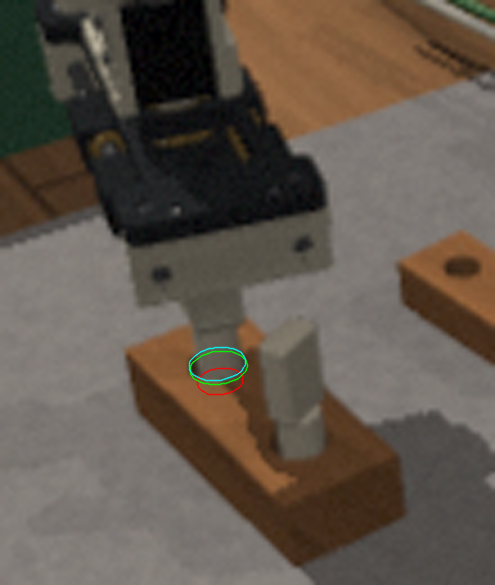

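drive_tool([
  [0,0,-0.3,0,0,0],
  [0,0,-0.6,0,0,0],
  [0,0,-0.9,0,0,0],
  [0,0,-1.2,0,0,0],
  [0,0,-1.4,0,0,0],
  [0,0,-1.5,0,0,0],
  [0,0,-1.5,0,0,0],
  [0,0,-1.5,0,0,0],
])

```text
time_s: 30.58
tcp_pos: [0.5003, 0.2967, 0.0505]
eef_rot: [-90.0, -0.0, 166.6]
contact_force: [0.9, -0.2, -0.4]
gripper_width: 0.014
```

drive_tool([
  [0,0,-0.05,0,0,0],
  [0,0,-0.1,0,0,0],
  [0,0,-0.15,0,0,0],
  [0,0,-0.15,0,0,0],
  [0,0,-0.15,0,0,0],
  [0,0,-0.15,0,0,0],
  [0,0,-0.15,0,0,0],
  [0,0,-0.15,0,0,0],
])

```text
time_s: 31.25
tcp_pos: [0.5003, 0.2967, 0.0491]
eef_rot: [-90.0, 0.0, 166.6]
contact_force: [0.4, -0.3, -0.2]
gripper_width: 0.0136
```

drive_tool([
  [0,0,-0.05,0,0,0],
  [0,0,-0.08,0,0,0],
  [0,0,-0.08,0,0,0],
  [0,0,-0.08,0,0,0],
  [0,0,-0.08,0,0,0],
  [0,0,-0.08,0,0,0],
  [0,0,-0.08,0,0,0],
  [0,0,-0.08,0,0,0],
])

```text
time_s: 31.92
tcp_pos: [0.5004, 0.2967, 0.0488]
eef_rot: [-90.0, 0.0, 166.6]
contact_force: [-2.3, -0.9, 6.0]
gripper_width: 0.0135
```

drive_tool([
  [0,0,-0.05,0,0,0],
  [0,0,-0.06,0,0,0],
  [0,0,-0.06,0,0,0],
  [0,0,-0.06,0,0,0],
  [0,0,-0.06,0,0,0],
  [0,0,-0.06,0,0,0],
  [0,0,-0.06,0,0,0],
  [0,0,-0.06,0,0,0],
])

```text
time_s: 32.58
tcp_pos: [0.5004, 0.2967, 0.0488]
eef_rot: [-90.0, 0.0, 166.6]
contact_force: [-3.5, -1.4, 9.4]
gripper_width: 0.0137
```

drive_tool([
  [0,0,0.08,0,0,0],
  [0,0,0.1,0,0,0],
  [0,0,0.1,0,0,0],
  [0,0,0.1,0,0,0],
  [0,0,0.1,0,0,0],
  [0,0,0.1,0,0,0],
  [0,0,0.1,0,0,0],
  [0,0,0.1,0,0,0],
])

```text
time_s: 33.25
tcp_pos: [0.5004, 0.2968, 0.0488]
eef_rot: [-90.0, 0.0, 166.6]
contact_force: [-1.3, -0.3, 5.3]
gripper_width: 0.0135
```

drive_tool([
  [0,0,0,0,0,0],
  [0,0,0,0,0,0],
  [0,0,0,0,0,0],
  [0,0,0,0,0,0],
  [0,0,0,0,0,0],
  [0,0,0,0,0,0],
  [0,0,0,0,0,0],
  [0,0,0,0,0,0],
], claw=0.38)

```text
time_s: 33.92
tcp_pos: [0.5001, 0.2965, 0.0483]
eef_rot: [-90.0, -0.0, 166.6]
contact_force: [0.2, -0.2, -0.2]
gripper_width: 0.0334
```

drive_tool([
  [0,0,0.3,0,0,0],
  [0,0,1,0,0,0],
  [0,0,2,0,0,0],
  [0,0,3.5,0,0,0],
  [0,0,5,0,0,0],
  [0,0,7,0,0,0],
  [0,0,9,0,0,0],
  [0,0,11,0,0,0],
])

```text
time_s: 34.58
tcp_pos: [0.5004, 0.2967, 0.1609]
eef_rot: [-90.1, 0.0, 166.6]
contact_force: [-1.0, 0.9, 0.3]
gripper_width: 0.0332
```

drive_tool([
  [-1,0,2,0,0,0],
  [-3,2,4,0,0,0],
  [-5,5,4,0,0,0],
  [-7,8,4,0,0,0],
  [-9,11,4,0,0,0],
  [-11,14,4,0,0,0],
  [-13,17,4,0,0,0],
  [-14,18,4,0,0,0],
])

```text
time_s: 35.25
tcp_pos: [0.3584, 0.4801, 0.1999]
eef_rot: [-90.1, 0.0, 166.7]
contact_force: [0.1, 1.0, 0.5]
gripper_width: 0.0332
```

```bash
python3 - <<'E'
from h import *
t=imaging.capture("top");s=imaging.capture("side")
cv2.imwrite("pics/fs.png",s[:,:,::-1]);cv2.imwrite("pics/ft.png",t[:,:,::-1])
def cr(im,x,y,w,h,k): return cv2.resize(im[y:y+h,x:x+w],None,fx=k,fy=k,interpolation=cv2.INTER_CUBIC)
cv2.imwrite("pics/f1.png",np.hstack([cr(t,120,230,110,80,3.4),cr(s,160,150,110,80,3.4)])[:,:,::-1])
E
```

```text
(no output)
```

View pics/f1.png

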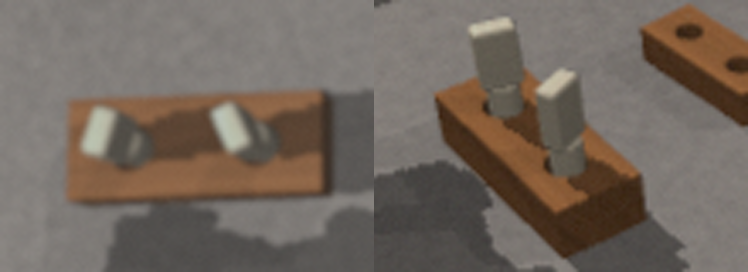

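View pics/fs.png

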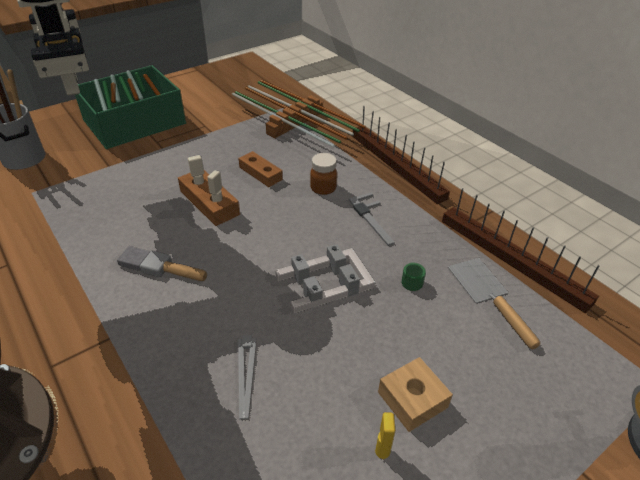

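```bash
python3 -c "
from plant import r
print(r.close_job(), r.get_state()['time_s'])"
```

```text
the job is handed in; nothing more can be done
the job is handed in; nothing more can be done
```

The stopper passed through the go gap, was stopped by the no-go jaws, and now stands in the rack's empty hole. I handed the job in at about 35 s of the 64 s allowed.

- **Centring:** I gripped the stopper across its 14 mm thickness. I then touched each rail inner face with the shank, at about 5 N, to find the gauge's centre line. The result was 0.7 mm off the camera estimate.
- **Go gap:** the shank went through with no jaw contact above sensor noise (about 1 N).
- **No-go jaws:** they stopped it with its axis about 24.7 mm past the gauge origin. That puts the front face at about 31 mm, against about 32 mm from the cameras.
- **Press:** I held it there for about 1.5 s at 5.0 to 5.3 N. About 1.2 N of sideways force remained. No reading against the gauge passed about 6 N, though forces were only read at the end of each move.
- **Placing:** in the rack it met the hole floor at the same tool height as in the stand (48.8 mm against 48.6 mm). I took that as fully down, with about 9 N of downward force before easing off and letting go.

In the last pictures the stopper stands upright beside the finished one, with a similar length of shank showing. The arm is clear of everything, and I saw nothing else that had moved.

The two cameras disagreed by 2 to 4 mm in places, so I relied on touch and on a side-camera check over the hole.

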